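# Make up two microscope kits

### The job

Make up the two microscope kits from the parts standing on the bench. The long tray gets the polariser, turned so that its flat edge matches the flat of the D-shaped recess and lying fully home in it, and the tall objective, upright in the round recess beside it; the square tray gets the wide objective in its larger recess and the eyepiece, upright, in its smaller one. Set the parts down gently, do not drop them, and leave the short spare objective, the sample jar and the cup standing where they are.

Things in the scene. Friction and masses are not known exactly. Their poses are not given: they have to be found in the camera images.
- long_tray: Fixed grey oblong tray 164 (x) x 96 (y) x 25 mm high, z up, origin under its middle on the bench. Recess floors (pale) 10 mm above the bench. Round recess 58 mm wide at x +43, y 0 mm. D recess: 70 mm circle about x -36, y 0, cut by a flat parallel to y at x -18 (towards the round one). Polariser belongs with its origin at x -44, y 0, its +x along the tray's +x, 4 to 5 mm play.
- square_tray: Fixed grey square kit tray, 154 x 154 x 25 mm high, z up; origin under its middle, on the bench. Two round recesses 15 mm deep, floors (pale) 10 mm above the bench: the larger, 76 mm across, centre at x = -30, y = -26 mm; the smaller, 56 mm across, centre at x = +41, y = +30 mm.
- tall_objective: Tall black lens barrel with thin metal bands, a plain upright cylinder 40 mm in diameter, 75 mm high, about 0.2 kg. Origin at the centre of its underside, z up. Stands upright on the bench.
- wide_objective: Wide squat black lens barrel, a plain upright cylinder 60 mm in diameter, 42 mm high, about 0.26 kg. Origin at the centre of its underside, z up.
- eyepiece: Eyepiece standing on its rubber eyecup: eyecup 44 mm in diameter up to 18 mm, black collar 37 mm in diameter to 26 mm, bare steel barrel 30 mm in diameter from 26 to the top at 60 mm. About 0.11 kg. Origin at the centre of its underside, z up; it goes into the tray the same way up.
- polariser: Black D-shaped disc lying flat, 12 mm thick: 60 mm circle about x +8 mm, cut by a straight edge parallel to y at x +22, so x -22 to +22, y -30 to +30. Metal grip rib on top, centred on the origin, 10 mm thick along x, 36 mm long along y (parallel to the flat), from 12 to 38 mm above the underside. Origin on the underside below the rib's middle, z up. About 0.16 kg.
- short_objective: Spare objective, to be left alone: black cylinder with metal bands, 40 mm in diameter like the tall one, but only 45 mm high. Origin at the centre of its underside.
- sample_jar: Small closed sample jar with a white cap, 38 mm in diameter, 50 mm high, to be left alone. Origin at the centre of its underside.
- cup: Small open white cup, 48 mm across the rim, 42 mm high, to be left alone. Origin at the centre of its underside.

How it is judged:
At the end, for the whole second after the job is handed in: Polariser, tall objective, wide objective and eyepiece each in its recess: within 12 mm of its place along each tray axis, underside under 13.5 mm above the bench, tilt under 0.1 rad (polariser yaw within 0.4 rad), at rest, released. Spare objective, jar and cup upright, moved under 20 mm (x of polariser in the frame of long_tray between -0.056 and -0.032 m and y of polariser in the frame of long_tray between -0.012 and 0.012 m and height (world z) of polariser between 0.006 and 0.0135 m and angle between each of polariser, tall_objective, wide_objective, eyepiece, short_objective, sample_jar, cup's own z axis and vertical below 0.1 rad and linear speed of each of polariser, tall_objective, wide_objective, eyepiece below 0.02 m/s and angular speed of each of polariser, tall_objective, wide_objective, eyepiece below 0.2 rad/s and contact force between the fingers and polariser below 0.1 N and angle between the x axis of polariser and the x axis of long_tray, either way round below 0.4 rad and x of tall_objective in the frame of long_tray between 0.031 and 0.055 m and y of tall_objective in the frame of long_tray between -0.012 and 0.012 m and height (world z) of tall_objective between 0.006 and 0.0135 m and contact force between the fingers and tall_objective below 0.1 N and x of wide_objective in the frame of square_tray between -0.042 and -0.018 m and y of wide_objective in the frame of square_tray between -0.038 and -0.014 m and height (world z) of wide_objective between 0.006 and 0.0135 m and contact force between the fingers and wide_objective below 0.1 N and x of eyepiece in the frame of square_tray between 0.029 and 0.053 m and y of eyepiece in the frame of square_tray between 0.018 and 0.042 m and height (world z) of eyepiece between 0.006 and 0.0135 m and contact force between the fingers and eyepiece below 0.1 N and distance of each of short_objective, sample_jar, cup from where it was at the start of the episode below 0.02 m); the robot touches nothing.
It fails at once if a kit part is dropped: it falls freely at more than 0.7 m/s (from more than about 25 mm) ((linear speed of tall_objective above 0.7 m/s and contact force between the fingers and tall_objective below 0.05 N) or (linear speed of wide_objective above 0.7 m/s and contact force between the fingers and wide_objective below 0.05 N) or (linear speed of eyepiece above 0.7 m/s and contact force between the fingers and eyepiece below 0.05 N) or (linear speed of polariser above 0.7 m/s and contact force between the fingers and polariser below 0.05 N)).
It fails at once if the spare objective, the sample jar or the cup is knocked over or moved by more than 20 mm (distance of any of short_objective, sample_jar, cup from where it was at the start of the episode above 0.02 m or angle between any of short_objective, sample_jar, cup's own z axis and vertical above 0.5 rad).
It also fails if it takes over 104 s, if anything falls off the work surface, if the arm or the gripper's body presses on something with over 40 N, if the wrist force passes 120 N, or if a joint passes its speed limit or range.

### The arm

A 6-joint arm with a two-finger parallel gripper is mounted at the origin on the work surface. World frame = base frame: x ahead of the robot, y to its left, z up, the work surface at z = 0. Lengths are in m, angles in rad, forces in N, time in s.
With the tool pointing down it reaches from about 0.35 to 0.775 m from the base axis. Payload 5.5 kg.
Tool frame: the origin (TCP) lies at the very end of the fingers, on their centre line; the grasp point (between the pads) lies bot.grip_depth behind it (bot.grip_depth is the distance from the TCP to the grasp point, in m); z points along the fingers, y is the line along which they close (so a half turn about z gives the same grasp; the last joint's range is limited). The gripper opens to 85 mm and grips with 20 to 120 N. Pads are 22 mm wide; open, the fingers measure 114 mm over their backs; the gripper's body (76 mm by 85 mm) begins 54 mm behind the grasp point. The pads swing forward as they close: fully open they stand 13 mm farther back than shut.
Start: joints at [1.076, 0.313, 0.046, 1.304, 0, 1.431], TCP at [0.2, 0.539, 0.231] pointing down, gripper open.
Joint ranges: [-2.76, 2.76], [-0.86, 1.69], [-1.03, 1.26], [-2.2, 2.34], [-1.47, 1.5], [-3.14, 3.14]. Speed limits (rad/s): [2.57, 2.57, 3.14, 3.14, 3.14, 3.14].

### API

Orientations are given as a 3x3 rotation matrix whose columns are the frame's x, y, z axes.
In Python, from workcell import bot, imaging, sign_off gives the robot as it stands (bot), with the cameras (imaging) and the job as plain functions.
- The arm moves only by the tool nudge_tcp, called after ">>>" by a JSON object that holds its "name" and its "arguments", one argument or row to a line. Schema: {"type":"object","properties":{"plan":{"type":"array","items":{"type":"array","items":{"type":"array","items":{"type":"number"},"minItems":7,"maxItems":7},"minItems":1,"maxItems":8},"minItems":1,"maxItems":1},"clamp_n":{"type":"number"},"only":{"type":"string"},"quiet":{"type":"boolean"},"lines":{"type":"string"}},"required":["plan"],"additionalProperties":false}. plan is a list that holds a single list of rows (three levels of brackets), with 1 to 8 rows, each of 7 numbers: the finger opening in m, then dx, dy, dz in shares of the most that a row can go, 1 being 62.5 mm, then a rotation vector rx, ry, rz in normalised numbers (1 is 2 pi rad); each row shifts and turns the commanded pose from where the row before left it, along the tool's axes as they then stand; what a row does not reach is not made up. A row lasts 1/8 s, in which the tool goes at most 0.0625 m and 0.188 rad, less where a joint would pass 70% of its speed; a pose out of reach is approached as far as the arm can. The fingers move at their own pace and stop on an object; clamp_n is the grip in N (left out, the last holds). Time passes only in rows, so rows that do not move let the fingers close. The tool returns the time, the measured TCP pose, the force, the opening and the grip force at its end. only (a regular expression) keeps the lines of the reply that match it, lines (a string "A,B") keeps lines A to B, and quiet returns only ok. A shift or turn number past 1, either way, is cut back to 1. Input that does not fit is refused with a message, and nothing moves.
- bot.sense(): the state, without advancing time (a new reading comes with each control period).
- imaging.get_image(name): name is "scene" or "top" or "wrist"; returns the picture (420x560x3 uint8, red, green, blue); there is no depth.
- imaging.get_calibration(name): a dict with "K" (3x3 intrinsics, pixels), "cam_to_world" (4x4, takes a point from camera to world coordinates). Camera axes: x right, y down, z forward; pixel columns grow to the right and rows downward; lengths in m; the calibration is good to about 2 mm. A picture is of the moment at which its call begins: read the wrist's pose just before it. get_calibration takes no time and is no camera call; for the wrist camera it gives the pose at the moment of the call.
- sign_off(): hands the job in; it is judged then, once.
The state is a dict: "clock": time; "joint_pos": joint angles; "joint_vel": joint speeds; "effort": joint torques, N m; "tool_pos": TCP position; "orientation": TCP orientation; "wrist_force": force on the tool from outside, world axes, zero at the start; "ft_torque": the same for the moment, N m; "grip_width": finger opening in m; "grip_force": force on a finger pad.
Only numpy, scipy, OpenCV 4.12 (cv2) and the standard library are available. Lean on these libraries where they do the work, as an engineer would, in place of code of your own. Each camera call takes 0.05 s, during which the arm holds its last target. There are 200 camera calls.

## Working session

There is one attempt and no reset: what is moved stays moved. The work goes in short steps, Python scripts to look and compute and a tool call to move; the robot and the scene stay as the last step left them, time stands still between calls to the robot, and variables do not carry over. Pictures are saved under pics/ and viewed, at most 14 in all, crops included, and the job is handed in when it is done.

```bash
ls; mkdir -p pics; python3 - <<'E'
from workcell import bot, imaging, sign_off
import cv2,json
s=bot.sense(); print(s['clock'],s['tool_pos'],s['orientation'],bot.grip_depth)
for n in("scene","top","wrist"):
    im=imaging.get_image(n); cv2.imwrite(f"pics/{n}0.png",im[:,:,::-1]); c=imaging.get_calibration(n); print(n,c['K'],c['cam_to_world'])
E
```

```text
pics
workcell.py
0.0 [0.1995066  0.53872766 0.23040206] [[-9.37741035e-01  3.47334131e-01 -8.67789827e-04]
 [ 3.47335126e-01  9.37739662e-01 -1.62383610e-03]
 [ 2.49747236e-04 -1.82415164e-03 -9.99998305e-01]] 0.0187
scene [[466.62423965   0.         277.75143269]
 [  0.         466.62423965 214.86082627]
 [  0.           0.           1.        ]] [[-0.5030023   0.59294469 -0.62881259  1.13392329]
 [ 0.86427569  0.34169255 -0.36915271  0.32423937]
 [-0.00402656 -0.7291521  -0.68433982  0.64249094]
 [ 0.          0.          0.          1.        ]]
top [[418.09271148   0.         276.25512773]
 [  0.         418.09271148 208.73145923]
 [  0.           0.           1.        ]] [[ 0.01316546 -0.99069043  0.1354959   0.41544886]
 [-0.99967542 -0.01008507  0.02339559 -0.01636748]
 [-0.0218113  -0.13575993 -0.99050164  1.03871433]
 [ 0.          0.          0.          1.        ]]
wrist [[372.49573953   0.         284.58692825]
 [  0.         372.49573953 214.44180828]
 [  0.           0.           1.        ]] [[ 0.34800598  0.89775707  0.27004457  0.13094682]
 [ 0.93749135 -0.33284315 -0.101614    0.56399372]
 [-0.0013422   0.28852673 -0.9574709   0.3734098 ]
 [ 0.          0.          0.          1.        ]]
```

View pics/top0.png

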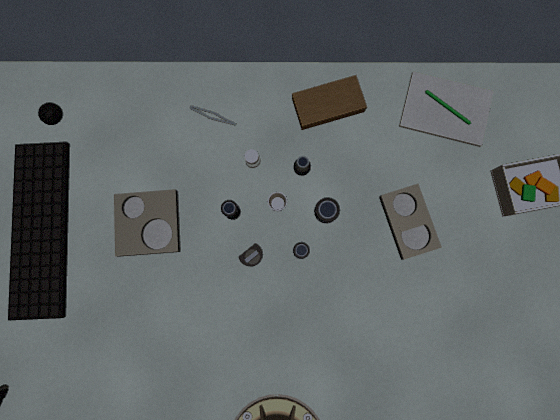

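View pics/scene0.png

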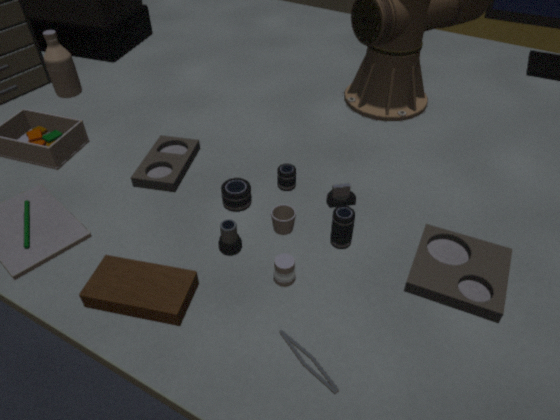

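The top view shows the square tray at (147,223), long tray (409,221), eyepiece (302,163), wide (327,210), short (301,250), polariser (251,255), tall (231,209), jar (252,157) and cup (278,201). The scene view shows the same layout, with the tall objective at (342,227) and the short one at (287,176).

```bash
cat > h.py <<'E'
import numpy as np,cv2
from workcell import bot, imaging, sign_off
def ray(c,px):
    K,T=np.array(c['K']),np.array(c['cam_to_world']); d=T[:3,:3]@np.linalg.solve(K,[px[0],px[1],1]); return T[:3,3],d/np.linalg.norm(d)
def plane(c,px,z):
    o,d=ray(c,px); return o+d*(z-o[2])/d[2]
def tri(obs):
    A=0;b=0
    for c,px in obs:
        o,d=ray(c,px); P=np.eye(3)-np.outer(d,d); A=A+P; b=b+P@o
    X=np.linalg.solve(A,b); return X,[np.linalg.norm((np.eye(3)-np.outer(ray(c,p)[1],ray(c,p)[1]))@(X-ray(c,p)[0])) for c,p in obs]
def proj(c,X):
    T=np.linalg.inv(np.array(c['cam_to_world'])); p=np.array(c['K'])@(T[:3,:3]@np.array(X)+T[:3,3]); return p[:2]/p[2]
E
python3 - <<'E'
from h import *
c=imaging.get_calibration("top")
for n,p,z in [("eyep",(302,158),.06),("wide",(327,208),.042),("tall",(229,207),.075),("pol",(251,255),.02),("short",(301,248),.045),("jar",(252,155),.05),("cup",(278,200),.03),("Sbig",(157,234),.01),("Ssm",(134,207),.01),("Lrnd",(404,204),.01),("LD",(416,236),.01)]: print(n,plane(c,p,z).round(3))
a=cv2.imread("pics/top0.png")[130:270,100:460]; b=cv2.imread("pics/scene0.png")[130:320,120:520]
a=cv2.resize(a,None,fx=1.9,fy=1.9,interpolation=3); b=cv2.resize(b,None,fx=1.7,fy=1.7,interpolation=3)
o=np.zeros((a.shape[0]+b.shape[0],700,3),np.uint8); o[:a.shape[0],:a.shape[1]]=a; o[a.shape[0]:,:b.shape[1]]=b
cv2.imwrite("pics/m1.png",cv2.convertScaleAbs(o,alpha=1.6))
E
```

```text
eyep [ 0.673 -0.053  0.06 ]
wide [ 0.555 -0.115  0.042]
tall [0.55  0.117 0.075]
pol [0.441 0.067 0.02 ]
short [ 0.458 -0.053  0.045]
jar [0.682 0.068 0.05 ]
cup [0.575 0.003 0.03 ]
Sbig [0.49  0.303 0.01 ]
Ssm [0.557 0.364 0.01 ]
Lrnd [ 0.571 -0.308  0.01 ]
LD [ 0.492 -0.335  0.01 ]
```

View pics/m1.png

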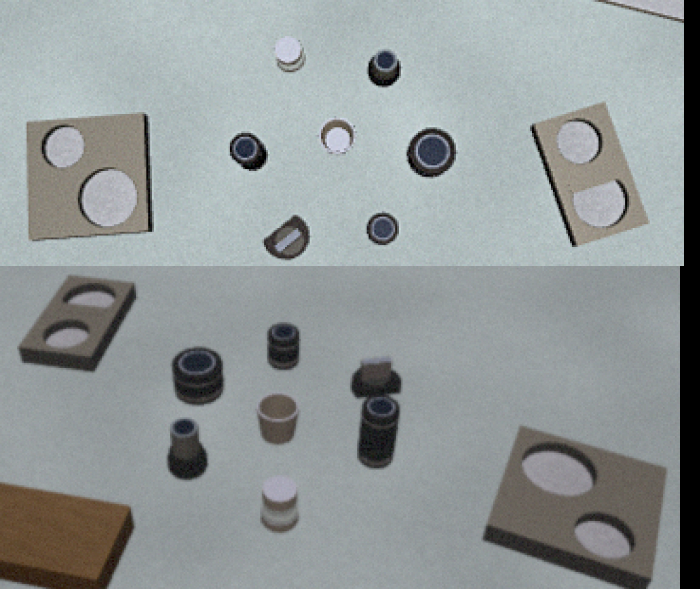

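View pics/wrist0.png

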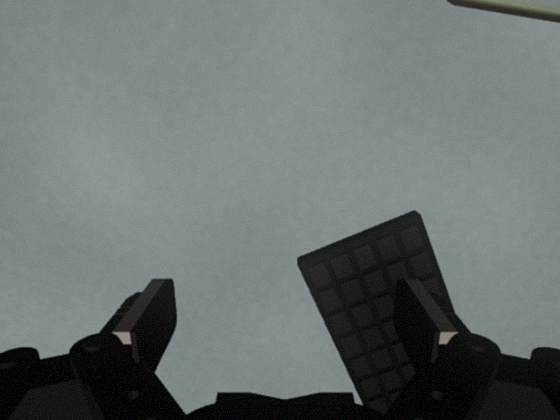

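Enlarged: in the top half, the polariser's rib runs (278,248)-(300,230) with its flat to the upper left. Tray corners and lens top rings are clear in both views. The wrist view shows only the keyboard at (380,300).

```bash
python3 - <<'E'
from h import *
t=imaging.get_calibration("top");s=imaging.get_calibration("scene")
T=lambda p:(p[0]/1.9+100-.25,p[1]/1.9+130-.25); S=lambda p:(p[0]/1.7+120-.2,(p[1]-266)/1.7+130-.2)
d=dict(eyep=[(385,61),(184,427)],wide=[(432,151),(198,362)],tall=[(243,147),(380,407)],short=[(383,227),(284,330)],rib=[(288,240),(376,360)],
q0=[(150,231),(521,427)],q1=[(31,240),(666,467)],q2=[(27,122),(652,570)],q3=[(145,114),(489,528)],
l0=[(648,222),(70,276)],l1=[(576,245),(135,283)],l2=[(533,125),(97,358)],l3=[(605,103),(22,350)])
R={}
for n,(a,b) in d.items():
    X,e=tri([(t,T(a)),(s,S(b))]); R[n]=X; print(n,X.round(4),np.round(e[0],4))
for k in "ql":
    P=[R[k+str(i)] for i in range(4)]; print(k,np.mean(P,0).round(4),[np.linalg.norm(P[i]-P[i-1]).round(4) for i in range(4)],[np.degrees(np.arctan2(*(P[i]-P[i-1])[1::-1])).round(1) for i in range(4)])
E
```

```text
eyep [ 0.6638 -0.0547  0.0589] 0.0003
wide [ 0.5516 -0.1145  0.0423] 0.0004
tall [0.5502 0.1185 0.0765] 0.0013
short [ 0.4548 -0.0527  0.0492] 0.0007
rib [0.438  0.065  0.0379] 0.0002
q0 [0.447  0.2456 0.0218] 0.0018
q1 [0.4337 0.3967 0.0255] 0.0013
q2 [0.5851 0.4084 0.0345] 0.0015
q3 [0.5995 0.2604 0.0184] 0.0024
l0 [ 0.4663 -0.3883  0.0234] 0.0006
l1 [ 0.4365 -0.2971  0.0248] 0.0001
l2 [ 0.5881 -0.2445  0.0218] 0.003
l3 [ 0.6189 -0.3395  0.0177] 0.0024
q [0.5163 0.3278 0.025 ] [np.float64(0.1533), np.float64(0.1518), np.float64(0.1521), np.float64(0.1495)] [np.float64(-174.4), np.float64(95.0), np.float64(4.4), np.float64(-84.4)]
l [ 0.5274 -0.3173  0.0219] [np.float64(0.1603), np.float64(0.096), np.float64(0.1605), np.float64(0.1)] [np.float64(-162.3), np.float64(108.1), np.float64(19.1), np.float64(-72.0)]
```

```bash
cat >> h.py <<'E'
def plan(x,y,z,ang=None):
    s=bot.sense(); R=np.array(s['orientation']); d=R.T@(np.array([x,y,z])-s['tool_pos'])
    a=np.degrees(np.arctan2(R[1,1],R[0,1])); r=0 if ang is None else -((ang-a+90)%180-90)
    print('t',round(s['clock'],1),'tcp',np.round(s['tool_pos'],4),'ya',a.round(1),'tool d',d.round(4),'rz',np.radians(r).round(3),'tilt z',R[:2,2].round(3),'j6',round(s['joint_pos'][5],2))
def snap(n,cam="wrist"):
    c=imaging.get_calibration(cam); im=imaging.get_image(cam); cv2.imwrite(f"pics/{n}.png",im[:,:,::-1]); np.save(f"pics/{n}.npy",dict(c),allow_pickle=True); return c,im
def cal(n): return np.load(f"pics/{n}.npy",allow_pickle=True).item()
E
python3 -c "
from h import *
plan(.516,.328,.26,95)"
```

```text
t 0.1 tcp [0.1996 0.5389 0.2306] ya 69.7 tool d [-0.37   -0.0879 -0.0293] rz -0.442 tilt z [-0.001 -0.001] j6 1.43
```

The manual's scale: shifts go in shares of 62.5 mm and turns go in shares of 2 pi rad. Converting my numbers, -0.053 m is -0.848, -0.0125 m is -0.2.

>>> {"name": "nudge_tcp", "arguments": {
  "plan": [
    [[0.085,-0.848,-0.2,-0.0672,0,0,0],[0.085,-0.848,-0.2,-0.0672,0,0,0],[0.085,-0.848,-0.2,-0.0672,0,0,0],[0.085,-0.848,-0.2,-0.0672,0,0,0],[0.085,-0.848,-0.2,-0.0672,0,0,0],[0.085,-0.848,-0.2,-0.0672,0,0,0],[0.085,-0.848,-0.2,-0.0672,0,0,0]]
  ]
}}

```text
clock: 1.02
tool_pos: [0.5185, 0.3271, 0.2606]
orientation: [[-0.938, 0.347, -0.0], [0.347, 0.938, 0.0], [0.0, -0.0, -1.0]]
wrist_force: [1.2, 1.5, 0.1]
grip_width: 0.0848
grip_force: 0.0
```

>>> {"name": "nudge_tcp", "arguments": {
  "plan": [
    [[0.085,0,0,0,0,0,-0.0234],[0.085,0,0,0,0,0,-0.0234],[0.085,0,0,0,0,0,-0.0234],[0.085,0,0,0,0,0,0],[0.085,0,0,0,0,0,0]]
  ]
}}

```text
clock: 1.65
tool_pos: [0.5171, 0.3283, 0.2605]
orientation: [[-0.996, -0.084, -0.0], [-0.084, 0.996, -0.0], [0.0, -0.0, -1.0]]
wrist_force: [0.2, -0.4, -0.4]
grip_width: 0.0848
grip_force: 0.0
```

```bash
python3 - <<'E'
from h import *
snap('sq1'); plan(.516,.328,.26,95)
plan(.438,.065,.2,37)
E
```

```text
t 1.7 tcp [0.5171 0.3283 0.2606] ya 94.8 tool d [ 0.0012 -0.0002  0.0006] rz -0.003 tilt z [-0. -0.] j6 0.35
t 1.7 tcp [0.5171 0.3283 0.2606] ya 94.8 tool d [ 0.1011 -0.2557  0.0606] rz 1.009 tilt z [-0. -0.] j6 0.35
```

View pics/sq1.png

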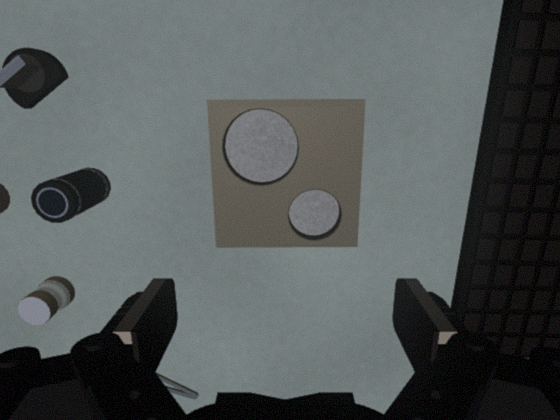

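The square tray's corners are at (207,99), (365,99), (358,247) and (217,247), with the large recess at (261,146) and the small one at (314,213). The polariser is at (30,77) and the tall objective's top at (53,202).

```bash
python3 - <<'E'
from h import *
c=cal('sq1'); P=[plane(c,p,.025) for p in[(207.5,99),(365.5,99),(358.5,247.5),(216.5,247.5)]]
o=np.mean(P,0); a=[np.degrees(np.arctan2(*(P[i]-P[i-1])[1::-1]))for i in range(4)]
print(np.round(P,4),o.round(4),[np.linalg.norm(P[i]-P[i-1]).round(4) for i in range(4)],np.round(a,1))
for y in(4.5,5,):
  y=np.radians(y);R=np.array([[np.cos(y),-np.sin(y)],[np.sin(y),np.cos(y)]])
  for q in[(-.03,-.026),(.041,.03)]: X=R@q+o[:2]; print(y,X.round(4),proj(c,[*X,.025]).round(1))
t=imaging.get_calibration('top'); k=lambda p:(p[0]/1.9+99.75,p[1]/1.9+129.75)
print('tall',tri([(t,k((243,147))),(c,(53,202))]),'tallz',plane(c,(53,202),.075))
E
```

```text
[[0.4474 0.2468 0.025 ]
 [0.4346 0.3995 0.025 ]
 [0.5885 0.4144 0.025 ]
 [0.6014 0.2602 0.025 ]] [0.518  0.3302 0.025 ] [np.float64(0.1546), np.float64(0.1533), np.float64(0.1546), np.float64(0.1548)] [-175.    94.8    5.5  -85.2]
0.07853981633974483 [0.4901 0.302 ] [261.4 148.1]
0.07853981633974483 [0.5565 0.3634] [315.  215.8]
0.08726646259971647 [0.4903 0.3017] [261.1 148.3]
0.08726646259971647 [0.5562 0.3637] [315.4 215.5]
tall (array([0.54885215, 0.11951147, 0.0764838 ]), [np.float64(0.0008808164461142861), np.float64(0.0008808164461142892)]) tallz [0.54843141 0.11848601 0.075     ]
```

To row units: -0.0512 m is -0.8192, 0.03 m is 0.48.

>>> {"name": "nudge_tcp", "arguments": {
  "plan": [
    [[0.06,0.32,-0.8192,0,0,0,0],[0.06,0.32,-0.8192,0,0,0,0],[0.06,0.32,-0.8192,0,0,0,0],[0.06,0.32,-0.8192,0,0,0,0],[0.06,0.32,-0.8192,0.48,0,0,0]]
  ]
}}

```text
clock: 2.33
tool_pos: [0.4409, 0.0633, 0.2325]
orientation: [[-0.996, -0.085, 0.006], [-0.085, 0.996, -0.0], [-0.006, -0.001, -1.0]]
wrist_force: [1.2, -0.8, -0.5]
grip_width: 0.0601
grip_force: 0.0
```

>>> {"name": "nudge_tcp", "arguments": {
  "plan": [
    [[0.06,0,0,0.48,0,0,0.0267],[0.06,0,0,0,0,0,0.0267],[0.06,0,0,0,0,0,0.0267],[0.06,0,0,0,0,0,0.0267],[0.06,0,0,0,0,0,0.0267],[0.06,0,0,0,0,0,0.0267],[0.06,0,0,0,0,0,0],[0.06,0,0,0,0,0,0]]
  ]
}}

```text
clock: 3.32
tool_pos: [0.4397, 0.0648, 0.2008]
orientation: [[-0.606, 0.795, 0.0], [0.795, 0.606, 0.0], [-0.0, 0.0, -1.0]]
wrist_force: [-0.4, 0.4, -0.2]
grip_width: 0.0596
grip_force: 0.0
```

```bash
python3 - <<'E'
from h import *
snap('pol1'); plan(.438,.065,.2,37)
E
```

```text
t 3.4 tcp [0.4397 0.0648 0.2008] ya 37.3 tool d [ 0.0012 -0.0012  0.0008] rz 0.005 tilt z [0. 0.] j6 0.89
```

View pics/pol1.png

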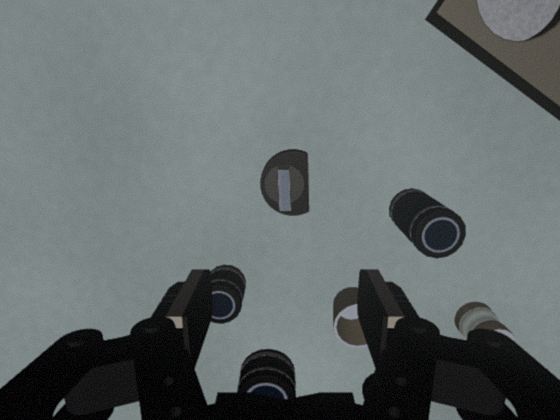

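The polariser lies below the tool: rib top from (283.5,169.5) to (285.5,211), flat edge (308,151)-(309,214) to the right. Tool yaw nearly matches already.

```bash
python3 - <<'E'
from h import *
c=cal('pol1')
a,b=plane(c,(283.5,169.5),.038),plane(c,(285.5,211),.038); print('rib',(a+b)/2,np.linalg.norm(b-a),np.degrees(np.arctan2(*(a-b)[1::-1]))-90, np.degrees(np.arctan2(*(b-a)[1::-1]))-90)
f,g=plane(c,(308.5,151),.012),plane(c,(309.5,214),.012); print('flat',(f+g)/2,np.linalg.norm(f-g),np.degrees(np.arctan2(*(g-f)[1::-1])))
t=imaging.get_calibration('top'); print(tri([(t,(288/1.9+99.75,240/1.9+129.75)),(c,(284.5,190))]))
m=(a+b)/2; plan(m[0],m[1],.017,np.degrees(np.arctan2(*(g-f)[1::-1]))+90)
E
```

```text
rib [0.43848251 0.066006   0.038     ] 0.03578180449837209 39.968494336530114 -140.0315056634699
flat [0.45571482 0.08004172 0.012     ] 0.05821242164886171 -50.74401863969024
(array([0.43832381, 0.06560804, 0.03446223]), [np.float64(0.00036314762446732065), np.float64(0.0003631476244673152)])
t 3.4 tcp [0.4397 0.0648 0.2008] ya 37.3 tool d [ 0.0017 -0.0003  0.1838] rz -0.034 tilt z [0. 0.] j6 0.89
```

To row units: 0.04 m is 0.64, 0.024 m is 0.384, -0.04 rad / 6.2832 = -0.0064.

>>> {"name": "nudge_tcp", "arguments": {
  "plan": [
    [[0.05,0.0272,0,0.64,0,0,-0.0064],[0.05,0,0,0.64,0,0,0],[0.05,0,0,0.64,0,0,0],[0.05,0,0,0.64,0,0,0],[0.05,0,0,0.384,0,0,0],[0.05,0,0,0,0,0,0]]
  ]
}}

```text
clock: 4.12
tool_pos: [0.4368, 0.0662, 0.0153]
orientation: [[-0.637, 0.771, -0.004], [0.771, 0.637, 0.0], [0.003, -0.003, -1.0]]
wrist_force: [0.7, 0.4, 0.4]
grip_width: 0.0499
grip_force: 0.0
```

>>> {"name": "nudge_tcp", "arguments": {
  "plan": [
    [[0,0,0,0,0,0,0],[0,0,0,0,0,0,0],[0,0,0,0,0,0,0],[0,0,0,0,0,0,0],[0,0,0,0,0,0,0]]
  ],
  "clamp_n": 40
}}

```text
clock: 4.75
tool_pos: [0.44, 0.066, 0.0181]
orientation: [[-0.636, 0.772, 0.003], [0.772, 0.636, -0.0], [-0.002, 0.002, -1.0]]
wrist_force: [-1.2, -0.5, 7.3]
grip_width: 0.0091
grip_force: 40.6
```

To row units: -0.04 m is -0.64, -0.015 m is -0.24.

>>> {"name": "nudge_tcp", "arguments": {
  "plan": [
    [[0,0,0,-0.24,0,0,0],[0,0,0,-0.64,0,0,0],[0,0,0,-0.64,0,0,0],[0,0,0,-0.64,0,0,0],[0,0,0,-0.64,0,0,0],[0,0,0,0,0,0,0]]
  ]
}}

```text
clock: 5.5
tool_pos: [0.4409, 0.0661, 0.1951]
orientation: [[-0.636, 0.772, 0.007], [0.772, 0.636, -0.0], [-0.004, 0.005, -1.0]]
wrist_force: [0.5, -0.1, -2.8]
grip_width: 0.0089
grip_force: 39.5
```

```bash
python3 -c "
from h import *
plan(.5274,-.3173,.2,18.4)"
```

```text
t 5.5 tcp [0.4409 0.0661 0.1951] ya 39.5 tool d [-0.3509 -0.177  -0.0043] rz 0.368 tilt z [ 0.007 -0.   ] j6 0.85
```

To row units: -0.0438 m is -0.7008, -0.0221 m is -0.3536.

>>> {"name": "nudge_tcp", "arguments": {
  "plan": [
    [[0,-0.7008,-0.3536,0,0,0,0],[0,-0.7008,-0.3536,0,0,0,0],[0,-0.7008,-0.3536,0,0,0,0],[0,-0.7008,-0.3536,0,0,0,0],[0,-0.7008,-0.3536,0,0,0,0],[0,-0.7008,-0.3536,0,0,0,0],[0,-0.7008,-0.3536,0,0,0,0],[0,-0.7008,-0.3536,0,0,0,0]]
  ]
}}

```text
clock: 6.5
tool_pos: [0.5245, -0.3179, 0.19]
orientation: [[-0.636, 0.772, -0.002], [0.772, 0.636, 0.002], [0.002, -0.0, -1.0]]
wrist_force: [0.3, -0.7, -0.9]
grip_width: 0.0092
grip_force: 39.5
```

>>> {"name": "nudge_tcp", "arguments": {
  "plan": [
    [[0,0,0,0,0,0,0.0194],[0,0,0,0,0,0,0.0194],[0,0,0,0,0,0,0.0194],[0,0,0,0,0,0,0],[0,0,0,0,0,0,0]]
  ]
}}

```text
clock: 7.12
tool_pos: [0.5247, -0.3165, 0.1909]
orientation: [[-0.319, 0.948, -0.001], [0.948, 0.319, 0.001], [0.001, -0.001, -1.0]]
wrist_force: [0.9, -0.6, -1.3]
grip_width: 0.0091
grip_force: 39.5
```

```bash
python3 - <<'E'
from h import *
snap('lt1'); plan(.5274,-.3173,.2,18.4)
E
```

```text
t 7.2 tcp [ 0.5248 -0.3165  0.1911] ya 18.6 tool d [-0.0016  0.0022 -0.0089] rz 0.004 tilt z [-0.001  0.001] j6 0.57
```

View pics/lt1.png

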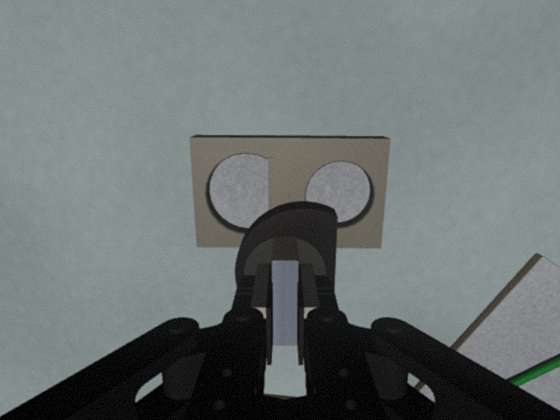

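The long tray's corners are at (191,137), (389,138.5), (382,248) and (197,247), with the D recess on the left at (240,190). The polariser hangs level with its flat to the right (337,208) and its nearest rim at row 202.

```bash
python3 - <<'E'
from h import *
c=cal('lt1'); P=[plane(c,p,.025) for p in[(191.5,137),(389,138.5),(382,248),(197.5,247)]]
o=np.mean(P,0); a=[np.degrees(np.arctan2(*(P[i]-P[i-1])[1::-1]))for i in range(4)]
print(np.round(P,4),o.round(4),[np.linalg.norm(P[i]-P[i-1]).round(4) for i in range(4)],np.round(a,1))
s=bot.sense();R=np.array(s['orientation']);tp=s['tool_pos']
for n,p,z in[('arctop',(303,202),-.018),('flatcorner',(337.5,209),-.006),('left',(237,268),-.012),('ribtopL',(273,263),.02),('ribtopR',(298,263),.02)]:
    print(n,(R.T@(plane(c,p,tp[2]+z)-tp)).round(4))
y=np.radians(18.4);
for y in np.radians([18.4,19]):
  X=o[:2]-.044*np.array([np.cos(y),np.sin(y)]); Y=o[:2]+.043*np.array([np.cos(y),np.sin(y)]); print(X,Y,proj(c,[*(o[:2]-.018*np.array([np.cos(y),np.sin(y)])),.025]))
E
```

```text
[[ 0.438  -0.2972  0.025 ]
 [ 0.591  -0.247   0.025 ]
 [ 0.6229 -0.3373  0.025 ]
 [ 0.4672 -0.3887  0.025 ]] [ 0.5298 -0.3175  0.025 ] [np.float64(0.0961), np.float64(0.161), np.float64(0.0958), np.float64(0.164)] [ 107.6   18.2  -70.5 -161.7]
arctop [0.0304 0.0082 0.018 ]
flatcorner [0.0306 0.0219 0.006 ]
left [ 0.0011 -0.0216  0.012 ]
ribtopL [ 0.0179 -0.0042 -0.02  ]
ribtopR [ 0.0179  0.0048 -0.02  ]
[ 0.48800963 -0.331428  ] [ 0.57056184 -0.30396654] [268.88553081 194.93876256]
[ 0.48815736 -0.33186445] [ 0.57041747 -0.30354002] [268.88864355 195.15393694]
```

```bash
python3 -c "
from h import *
plan(.488,-.3315,.048,18.5)"
```

```text
t 7.2 tcp [ 0.5248 -0.3165  0.1911] ya 18.6 tool d [-0.0026 -0.0396  0.1431] rz 0.002 tilt z [-0.001  0.001] j6 0.57
```

To row units: 0.04 m is 0.64, -0.0396 m is -0.6336.

>>> {"name": "nudge_tcp", "arguments": {
  "plan": [
    [[0,-0.0416,-0.6336,0,0,0,0],[0,0,0,0.64,0,0,0],[0,0,0,0.64,0,0,0],[0,0,0,0.64,0,0,0],[0,0,0,0.3696,0,0,0],[0,0,0,0,0,0,0],[0,0,0,0,0,0,0]]
  ]
}}

```text
clock: 8.05
tool_pos: [0.4889, -0.3323, 0.0497]
orientation: [[-0.318, 0.948, 0.001], [0.948, 0.318, -0.001], [-0.001, 0.001, -1.0]]
wrist_force: [0.2, 0.2, -0.7]
grip_width: 0.0092
grip_force: 39.6
```

```bash
python3 -c "
from h import *
plan(.488,-.3315,.028,18.5)"
```

```text
t 8.1 tcp [ 0.4889 -0.3323  0.0497] ya 18.5 tool d [ 0.0011 -0.0006  0.0217] rz 0.001 tilt z [ 0.001 -0.001] j6 0.51
```

To row units: 0.008 m is 0.128, 0.006 m is 0.096.

>>> {"name": "nudge_tcp", "arguments": {
  "plan": [
    [[0,0.016,-0.0096,0.128,0,0,0],[0,0,0,0.096,0,0,0],[0,0,0,0.064,0,0,0],[0,0,0,0.048,0,0,0],[0,0,0,0,0,0,0],[0,0,0,0,0,0,0]]
  ]
}}

```text
clock: 8.8
tool_pos: [0.4873, -0.3309, 0.0281]
orientation: [[-0.318, 0.948, 0.0], [0.948, 0.318, 0.0], [0.0, 0.0, -1.0]]
wrist_force: [-1.7, 1.9, 4.9]
grip_width: 0.0094
grip_force: 40.5
```

To row units: -0.06 m is -0.96, -0.04 m is -0.64.

>>> {"name": "nudge_tcp", "arguments": {
  "plan": [
    [[0.03,0,0,0,0,0,0],[0.03,0,0,0,0,0,0],[0.03,0,0,0,0,0,0],[0.03,0,0,-0.64,0,0,0],[0.03,0,0,-0.96,0,0,0],[0.03,0,0,-0.96,0,0,0],[0.03,0,0,0,0,0,0],[0.03,0,0,0,0,0,0]]
  ]
}}

```text
clock: 9.8
tool_pos: [0.4874, -0.331, 0.1874]
orientation: [[-0.317, 0.948, 0.0], [0.948, 0.317, -0.0], [-0.0, 0.0, -1.0]]
wrist_force: [-1.1, -0.0, -0.9]
grip_width: 0.0303
grip_force: 0.0
```

```bash
python3 - <<'E'
from h import *
snap('lt2'); plan(.549,.119,.17)
E
```

```text
t 9.8 tcp [ 0.4868 -0.3306  0.1863] ya 18.5 tool d [0.4066 0.2017 0.0169] rz 0.0 tilt z [-0.001  0.001] j6 0.51
```

View pics/lt2.png

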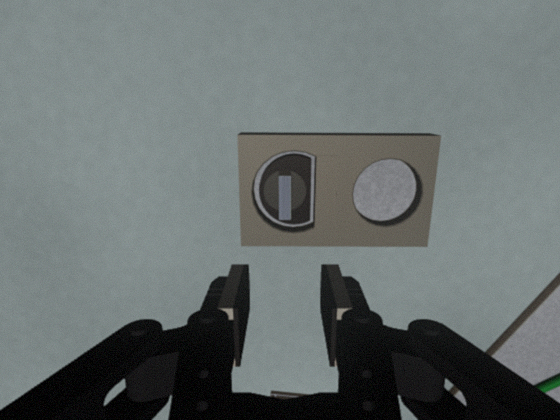

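The polariser sits home in the D recess (rib at (285,198)) with an even gap, flat aligned. Next the tall objective.

To row units: 0.0508 m is 0.8128, 0.0252 m is 0.4032.

>>> {"name": "nudge_tcp", "arguments": {
  "plan": [
    [[0.065,0.8128,0.4032,0,0,0,0],[0.065,0.8128,0.4032,0,0,0,0],[0.065,0.8128,0.4032,0,0,0,0],[0.065,0.8128,0.4032,0,0,0,0],[0.065,0.8128,0.4032,0,0,0,0],[0.065,0.8128,0.4032,0,0,0,0],[0.065,0.8128,0.4032,0,0,0,0],[0.065,0.8128,0.4032,0,0,0,0]]
  ]
}}

```text
clock: 10.85
tool_pos: [0.5484, 0.12, 0.1854]
orientation: [[-0.317, 0.948, -0.004], [0.948, 0.317, -0.0], [0.001, -0.004, -1.0]]
wrist_force: [0.7, -1.0, 0.7]
grip_width: 0.0652
grip_force: 0.0
```

>>> {"name": "nudge_tcp", "arguments": {
  "plan": [
    [[0.065,0,0,0,0,0,0],[0.065,0,0,0,0,0,0]]
  ]
}}

```text
clock: 11.1
tool_pos: [0.5485, 0.1182, 0.1859]
orientation: [[-0.318, 0.948, -0.003], [0.948, 0.318, -0.001], [0.0, -0.003, -1.0]]
wrist_force: [-0.1, -1.0, -0.7]
grip_width: 0.0647
grip_force: 0.0
```

```bash
python3 - <<'E'
from h import *
snap('ta1'); plan(.549,.119,.17)
E
```

```text
t 11.2 tcp [0.5487 0.1175 0.1863] ya 18.5 tool d [0.0013 0.0008 0.0163] rz 0.0 tilt z [-0.003 -0.   ] j6 1.32
```

View pics/ta1.png

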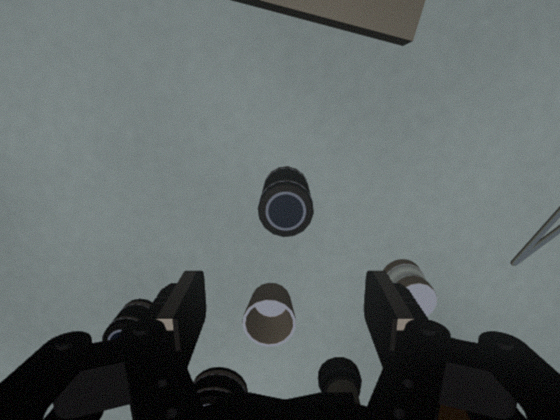

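The tall objective's top ring is centred at (286,210), between the fingers; the cup is at (269,315) and the jar at (412,290), both clear.

```bash
python3 - <<'E'
from h import *
c=cal('ta1'); X=plane(c,(286,210),.075); print(X, tri([(c,(286,210)),(cal('sq1'),(53,202))])); plan(X[0],X[1],.042)
E
```

```text
[0.54915166 0.11820123 0.075     ] (array([0.54911153, 0.11764576, 0.07342825]), [np.float64(0.00022281464310123486), np.float64(0.0002228146431010339)])
t 11.2 tcp [0.5487 0.1175 0.1863] ya 18.5 tool d [0.0004 0.001  0.1443] rz 0.0 tilt z [-0.003 -0.   ] j6 1.32
```

To row units: 0.04 m is 0.64, 0.0243 m is 0.3888.

>>> {"name": "nudge_tcp", "arguments": {
  "plan": [
    [[0.065,0.0064,0.016,0.64,0,0,0],[0.065,0,0,0.64,0,0,0],[0.065,0,0,0.64,0,0,0],[0.065,0,0,0.3888,0,0,0],[0.065,0,0,0,0,0,0],[0.065,0,0,0,0,0,0]]
  ]
}}

```text
clock: 11.9
tool_pos: [0.5511, 0.118, 0.0443]
orientation: [[-0.316, 0.949, 0.001], [0.949, 0.316, 0.0], [-0.0, 0.001, -1.0]]
wrist_force: [0.5, -0.3, 0.3]
grip_width: 0.0649
grip_force: 0.0
```

>>> {"name": "nudge_tcp", "arguments": {
  "plan": [
    [[0,0,0,0,0,0,0],[0,0,0,0,0,0,0],[0,0,0,0,0,0,0],[0,0,0,0,0,0,0],[0,0,0,-0.16,0,0,0],[0,0,0,-0.8,0,0,0],[0,0,0,-0.8,0,0,0],[0,0,0,0,0,0,0]]
  ],
  "clamp_n": 40
}}

```text
clock: 12.9
tool_pos: [0.5535, 0.1195, 0.1583]
orientation: [[-0.318, 0.948, 0.009], [0.948, 0.318, 0.001], [-0.002, 0.009, -1.0]]
wrist_force: [0.4, 0.8, -2.4]
grip_width: 0.039
grip_force: 41.2
```

```bash
python3 - <<'E'
from h import *
plan(.5705,-.304,.16)
E
```

```text
t 12.9 tcp [0.5535 0.1195 0.1583] ya 18.5 tool d [-0.4069 -0.1184 -0.0019] rz 0.0 tilt z [0.009 0.001] j6 1.32
```

To row units: -0.0509 m is -0.8144, -0.0148 m is -0.2368.

>>> {"name": "nudge_tcp", "arguments": {
  "plan": [
    [[0,-0.8144,-0.2368,0,0,0,0],[0,-0.8144,-0.2368,0,0,0,0],[0,-0.8144,-0.2368,0,0,0,0],[0,-0.8144,-0.2368,0,0,0,0],[0,-0.8144,-0.2368,0,0,0,0],[0,-0.8144,-0.2368,0,0,0,0],[0,-0.8144,-0.2368,0,0,0,0],[0,-0.8144,-0.2368,0,0,0,0]]
  ]
}}

```text
clock: 13.9
tool_pos: [0.5666, -0.3058, 0.1519]
orientation: [[-0.318, 0.948, -0.002], [0.948, 0.318, 0.002], [0.002, -0.001, -1.0]]
wrist_force: [0.4, 0.5, -1.7]
grip_width: 0.039
grip_force: 41.0
```

>>> {"name": "nudge_tcp", "arguments": {
  "plan": [
    [[0,0,0,0,0,0,0],[0,0,0,0,0,0,0],[0,0,0,0,0,0,0]]
  ]
}}

```text
clock: 14.28
tool_pos: [0.5671, -0.3031, 0.1528]
orientation: [[-0.319, 0.948, -0.001], [0.948, 0.319, 0.001], [0.002, -0.001, -1.0]]
wrist_force: [-1.3, 0.2, -2.3]
grip_width: 0.0391
grip_force: 41.1
```

```bash
python3 - <<'E'
from h import *
plan(.5705,-.304,.054)
E
```

```text
t 14.3 tcp [ 0.5671 -0.3031  0.1528] ya 18.6 tool d [-0.0021  0.003   0.0988] rz 0.0 tilt z [-0.001  0.001] j6 0.63
```

To row units: 0.035 m is 0.56, 0.03 m is 0.48.

>>> {"name": "nudge_tcp", "arguments": {
  "plan": [
    [[0,-0.0336,0.048,0.48,0,0,0],[0,0,0,0.56,0,0,0],[0,0,0,0.4,0,0,0],[0,0,0,0,0,0,0],[0,0,0,0,0,0,0]]
  ]
}}

```text
clock: 14.9
tool_pos: [0.5716, -0.3053, 0.0646]
orientation: [[-0.319, 0.948, 0.001], [0.948, 0.319, -0.001], [-0.001, 0.001, -1.0]]
wrist_force: [0.8, -0.4, -1.5]
grip_width: 0.0391
grip_force: 41.1
```

```bash
python3 -c "
from h import *
plan(.5705,-.304,.054)"
```

```text
t 14.9 tcp [ 0.5716 -0.3053  0.0646] ya 18.6 tool d [ 0.0016 -0.0007  0.0106] rz 0.0 tilt z [ 0.001 -0.001] j6 0.63
```

To row units: 0.004 m is 0.064, 0.003 m is 0.048.

>>> {"name": "nudge_tcp", "arguments": {
  "plan": [
    [[0,0.016,-0.008,0.064,0,0,0],[0,0,0,0.048,0,0,0],[0,0,0,0.032,0,0,0],[0,0,0,0.024,0,0,0],[0,0,0,0,0,0,0],[0,0,0,0,0,0,0]]
  ]
}}

```text
clock: 15.65
tool_pos: [0.5704, -0.3057, 0.0549]
orientation: [[-0.317, 0.948, 0.002], [0.948, 0.317, -0.002], [-0.002, 0.001, -1.0]]
wrist_force: [-3.2, 1.1, 7.8]
grip_width: 0.0391
grip_force: 41.8
```

Contact with the floor (wrist z force rises to +7.8 N). Release, retreat, then go to the wide objective.

To row units: -0.06 m is -0.96, -0.05 m is -0.8.

>>> {"name": "nudge_tcp", "arguments": {
  "plan": [
    [[0.06,0,0,0,0,0,0],[0.06,0,0,0,0,0,0],[0.06,0,0,0,0,0,0],[0.06,0,0,-0.8,0,0,0],[0.06,0,0,-0.96,0,0,0],[0.06,0,0,-0.48,0,0,0],[0.085,0,0,0,0,0,0],[0.085,0,0,0,0,0,0]]
  ]
}}

```text
clock: 16.65
tool_pos: [0.5697, -0.3047, 0.1918]
orientation: [[-0.317, 0.948, -0.001], [0.948, 0.317, 0.001], [0.001, -0.001, -1.0]]
wrist_force: [-0.5, 0.8, 0.2]
grip_width: 0.085
grip_force: 0.0
```

```bash
python3 - <<'E'
from h import *
snap('lt3'); plan(.5516,-.1145,.2)
E
```

```text
t 16.7 tcp [ 0.5694 -0.3045  0.1912] ya 18.5 tool d [ 0.1858  0.0434 -0.0085] rz 0.0 tilt z [-0.002  0.002] j6 0.63
```

To row units: 0.0465 m is 0.744, 0.0109 m is 0.1744.

>>> {"name": "nudge_tcp", "arguments": {
  "plan": [
    [[0.085,0.744,0.1744,0,0,0,0],[0.085,0.744,0.1744,0,0,0,0],[0.085,0.744,0.1744,0,0,0,0],[0.085,0.744,0.1744,0,0,0,0],[0.085,0,0,0,0,0,0],[0.085,0,0,0,0,0,0]]
  ]
}}

```text
clock: 17.45
tool_pos: [0.552, -0.1146, 0.1917]
orientation: [[-0.318, 0.948, -0.002], [0.948, 0.318, 0.0], [0.001, -0.001, -1.0]]
wrist_force: [0.1, 0.5, 1.1]
grip_width: 0.0851
grip_force: 0.0
```

```bash
python3 - <<'E'
from h import *
c,im=snap('wi1'); plan(.5516,-.1145,.2)
cv2.imwrite('pics/m2.png',np.hstack([cv2.imread('pics/wi1.png'),cv2.imread('pics/lt3.png')[:,170:410]]))
E
```

```text
t 17.5 tcp [ 0.5522 -0.1153  0.1919] ya 18.5 tool d [ 0.0009 -0.0003 -0.0081] rz 0.0 tilt z [-0.001  0.   ] j6 0.9
```

View pics/m2.png

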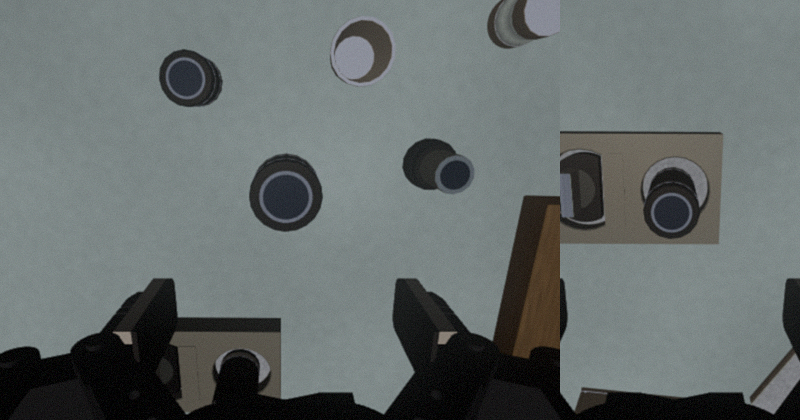

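On the right, the tall objective stands in the round recess with floor showing around it. On the left, the wide objective's top is centred at (286,196.5) and the eyepiece's top at (455,174).

```bash
python3 - <<'E'
from h import *
c=cal('wi1'); X=plane(c,(286,196.5),.042); print(X,'eye',plane(c,(455,174),.06)); t=imaging.get_calibration('top');k=lambda p:(p[0]/1.9+99.75,p[1]/1.9+129.75)
print(tri([(c,(286,196.5)),(t,k((432,151)))]),tri([(c,(455,174)),(t,k((385,61)))])); plan(X[0],X[1],.014)
l=cal('lt3'); print('tall top',plane(l,(170+674-560,212),.085))
E
```

```text
[ 0.55286811 -0.1143429   0.042     ] eye [ 0.66526199 -0.0537528   0.06      ]
(array([ 0.55305914, -0.11571087,  0.03556757]), [np.float64(0.0003565659112777779), np.float64(0.0003565659112776225)]) (array([ 0.6613423 , -0.05379752,  0.06794111]), [np.float64(0.00028488906179173793), np.float64(0.00028488906179174677)])
t 17.5 tcp [ 0.5522 -0.1153  0.1919] ya 18.5 tool d [0.0005 0.0011 0.1779] rz 0.0 tilt z [-0.001  0.   ] j6 0.9
tall top [ 0.56939618 -0.30524805  0.085     ]
```

To row units: 0.05 m is 0.8, 0.04 m is 0.64.

>>> {"name": "nudge_tcp", "arguments": {
  "plan": [
    [[0.085,0.008,0.016,0.8,0,0,0],[0.085,0,0,0.8,0,0,0],[0.085,0,0,0.64,0,0,0],[0.085,0,0,0.48,0,0,0],[0.085,0,0,0.128,0,0,0],[0.085,0,0,0,0,0,0],[0.085,0,0,0,0,0,0]]
  ]
}}

```text
clock: 18.38
tool_pos: [0.5544, -0.1147, 0.0162]
orientation: [[-0.317, 0.948, 0.002], [0.948, 0.317, -0.001], [-0.001, 0.002, -1.0]]
wrist_force: [0.6, -0.7, 0.5]
grip_width: 0.0851
grip_force: 0.0
```

>>> {"name": "nudge_tcp", "arguments": {
  "plan": [
    [[0,0,0,0,0,0,0],[0,0,0,0,0,0,0],[0,0,0,0,0,0,0],[0,0,0,0,0,0,0]]
  ],
  "clamp_n": 50
}}

```text
clock: 18.88
tool_pos: [0.554, -0.1143, 0.0163]
orientation: [[-0.318, 0.948, 0.002], [0.948, 0.318, -0.001], [-0.002, 0.002, -1.0]]
wrist_force: [-1.8, -0.3, 5.7]
grip_width: 0.0585
grip_force: 53.4
```

>>> {"name": "nudge_tcp", "arguments": {
  "plan": [
    [[0,0,0,-0.16,0,0,0],[0,0,0,-0.64,0,0,0],[0,0,0,-0.8,0,0,0],[0,0,0,-0.8,0,0,0],[0,0,0,0,0,0,0]]
  ]
}}

```text
clock: 19.5
tool_pos: [0.556, -0.1148, 0.1701]
orientation: [[-0.318, 0.948, 0.009], [0.948, 0.318, -0.003], [-0.006, 0.007, -1.0]]
wrist_force: [0.2, 0.3, -1.9]
grip_width: 0.0585
grip_force: 54.7
```

```bash
python3 - <<'E'
from h import *
plan(.4902,.3018,.17)
E
```

```text
t 19.5 tcp [ 0.556  -0.1148  0.1701] ya 18.5 tool d [ 0.4159  0.0699 -0.0017] rz 0.0 tilt z [ 0.009 -0.003] j6 0.9
```

To row units: 0.052 m is 0.832, 0.0087 m is 0.1392.

>>> {"name": "nudge_tcp", "arguments": {
  "plan": [
    [[0,0.832,0.1392,0,0,0,0],[0,0.832,0.1392,0,0,0,0],[0,0.832,0.1392,0,0,0,0],[0,0.832,0.1392,0,0,0,0],[0,0.832,0.1392,0,0,0,0],[0,0.832,0.1392,0,0,0,0],[0,0.832,0.1392,0,0,0,0],[0,0.832,0.1392,0,0,0,0]]
  ]
}}

```text
clock: 20.5
tool_pos: [0.4858, 0.304, 0.1638]
orientation: [[-0.318, 0.948, -0.002], [0.948, 0.318, -0.001], [-0.0, -0.002, -1.0]]
wrist_force: [1.3, 0.7, -1.6]
grip_width: 0.0584
grip_force: 54.6
```

>>> {"name": "nudge_tcp", "arguments": {
  "plan": [
    [[0,0,0,0,0,0,0],[0,0,0,0,0,0,0],[0,0,0,0,0,0,0]]
  ]
}}

```text
clock: 20.88
tool_pos: [0.4871, 0.3013, 0.1644]
orientation: [[-0.316, 0.949, -0.001], [0.949, 0.316, -0.001], [-0.0, -0.001, -1.0]]
wrist_force: [0.3, -0.3, -2.1]
grip_width: 0.0582
grip_force: 54.6
```

```bash
python3 - <<'E'
from h import *
snap('wi2');plan(.4902,.3018,.026)
E
```

```text
t 20.9 tcp [0.4873 0.3013 0.1646] ya 18.4 tool d [-0.0004  0.003   0.1386] rz 0.0 tilt z [-0.001 -0.   ] j6 1.66
```

View pics/wi2.png

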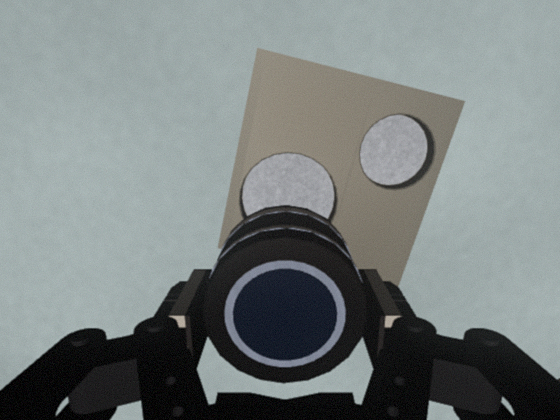

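The wide objective is held upright and level. The larger recess is below it at (289,195), the smaller at (396,150); tray corners at (257,49) and (464,100).

To row units: 0.04 m is 0.64, 0.035 m is 0.56.

```bash
python3 - <<'E'
from h import *
c=cal('wi2'); print(plane(c,(257,49),.025),plane(c,(464,100),.025)); print(proj(c,[.4902,.3018,.025]),proj(c,[.5563,.3636,.025]),proj(c,[.4902,.3018,.01]),proj(c,[.5563,.3636,.01]))
E
```

```text
[0.4345205  0.39806772 0.025     ] [0.58674745 0.41278983 0.025     ]
[288.72401337 200.14358828] [398.11162521 151.53748303] [288.55387707 195.53195305] [392.60579615 149.12125879]
```

>>> {"name": "nudge_tcp", "arguments": {
  "plan": [
    [[0,-0.0064,0.048,0.48,0,0,0],[0,0,0,0.64,0,0,0],[0,0,0,0.56,0,0,0],[0,0,0,0.256,0,0,0],[0,0,0,0,0,0,0],[0,0,0,0,0,0,0]]
  ]
}}

```text
clock: 21.68
tool_pos: [0.4914, 0.3034, 0.0454]
orientation: [[-0.317, 0.948, 0.002], [0.948, 0.317, 0.001], [0.0, 0.002, -1.0]]
wrist_force: [0.8, 0.0, -2.4]
grip_width: 0.0586
grip_force: 54.6
```

```bash
python3 -c "
from h import *
plan(.4902,.3018,.026)"
```

```text
t 21.7 tcp [0.4914 0.3034 0.0454] ya 18.5 tool d [-0.0012 -0.0017  0.0194] rz 0.0 tilt z [0.002 0.001] j6 1.66
```

To row units: 0.008 m is 0.128, 0.005 m is 0.08.

>>> {"name": "nudge_tcp", "arguments": {
  "plan": [
    [[0,-0.0192,-0.024,0.128,0,0,0],[0,0,0,0.08,0,0,0],[0,0,0,0.048,0,0,0],[0,0,0,0.032,0,0,0],[0,0,0,0,0,0,0],[0,0,0,0,0,0,0]]
  ]
}}

```text
clock: 22.42
tool_pos: [0.4888, 0.3016, 0.0264]
orientation: [[-0.318, 0.948, -0.0], [0.948, 0.318, 0.0], [0.0, -0.0, -1.0]]
wrist_force: [-3.3, -1.5, 4.5]
grip_width: 0.0584
grip_force: 54.9
```

To row units: -0.06 m is -0.96, -0.04 m is -0.64.

>>> {"name": "nudge_tcp", "arguments": {
  "plan": [
    [[0.08,0,0,0,0,0,0],[0.08,0,0,0,0,0,0],[0.08,0,0,0,0,0,0],[0.08,0,0,-0.64,0,0,0],[0.08,0,0,-0.96,0,0,0],[0.08,0,0,-0.96,0,0,0],[0.06,0,0,0,0,0,0],[0.06,0,0,0,0,0,0]]
  ]
}}

```text
clock: 23.42
tool_pos: [0.4891, 0.3016, 0.1857]
orientation: [[-0.317, 0.948, 0.0], [0.948, 0.317, 0.0], [0.0, 0.0, -1.0]]
wrist_force: [-1.4, 0.9, -0.9]
grip_width: 0.0601
grip_force: 0.0
```

```bash
python3 - <<'E'
from h import *
snap('sq2'); plan(.6645,-.054,.18)
E
```

```text
t 23.5 tcp [0.4884 0.3013 0.1846] ya 18.5 tool d [-0.3928  0.0542  0.0046] rz 0.0 tilt z [-0.002 -0.001] j6 1.66
```

The manual's scale: shifts go in shares of 62.5 mm and turns go in shares of 2 pi rad. Converting my numbers, -0.0491 m is -0.7856, 0.0068 m is 0.1088.

>>> {"name": "nudge_tcp", "arguments": {
  "plan": [
    [[0.06,-0.7856,0.1088,0,0,0,0],[0.06,-0.7856,0.1088,0,0,0,0],[0.06,-0.7856,0.1088,0,0,0,0],[0.06,-0.7856,0.1088,0,0,0,0],[0.06,-0.7856,0.1088,0,0,0,0],[0.06,-0.7856,0.1088,0,0,0,0],[0.06,-0.7856,0.1088,0,0,0,0],[0.06,-0.7856,0.1088,0,0,0,0]]
  ]
}}

```text
clock: 24.48
tool_pos: [0.6647, -0.055, 0.1831]
orientation: [[-0.317, 0.948, -0.004], [0.948, 0.317, 0.001], [0.002, -0.003, -1.0]]
wrist_force: [0.3, -0.2, 0.4]
grip_width: 0.0602
grip_force: 0.0
```

>>> {"name": "nudge_tcp", "arguments": {
  "plan": [
    [[0.06,0,0,0,0,0,-0.0266],[0.06,0,0,0,0,0,-0.0266],[0.06,0,0,0,0,0,-0.0266],[0.06,0,0,0,0,0,-0.0266],[0.06,0,0,0,0,0,-0.0266],[0.06,0,0,0,0,0,-0.0266],[0.06,0,0,0,0,0,-0.0266],[0.06,0,0,0,0,0,-0.0266]]
  ]
}}

```text
clock: 25.48
tool_pos: [0.6641, -0.0534, 0.183]
orientation: [[-0.996, -0.094, -0.004], [-0.094, 0.996, 0.001], [0.004, 0.001, -1.0]]
wrist_force: [-0.6, -0.0, 0.4]
grip_width: 0.0601
grip_force: 0.0
```

>>> {"name": "nudge_tcp", "arguments": {
  "plan": [
    [[0.06,0,0,0,0,0,0],[0.06,0,0,0,0,0,0]]
  ]
}}

```text
clock: 25.72
tool_pos: [0.6648, -0.0535, 0.1845]
orientation: [[-0.996, -0.085, -0.002], [-0.085, 0.996, 0.001], [0.002, 0.001, -1.0]]
wrist_force: [-0.2, 0.0, -0.2]
grip_width: 0.0601
grip_force: 0.0
```

```bash
python3 - <<'E'
from h import *
c,im=snap('ey1'); plan(.6645,-.054,.034,95)
cv2.imwrite('pics/m3.png',np.hstack([cv2.imread('pics/ey1.png'),cv2.imread('pics/sq2.png')[:,220:460]]))
E
```

```text
t 25.8 tcp [ 0.6649 -0.0536  0.1848] ya 94.9 tool d [ 0.0002 -0.0005  0.1508] rz -0.001 tilt z [-0.002  0.   ] j6 -0.29
```

View pics/m3.png

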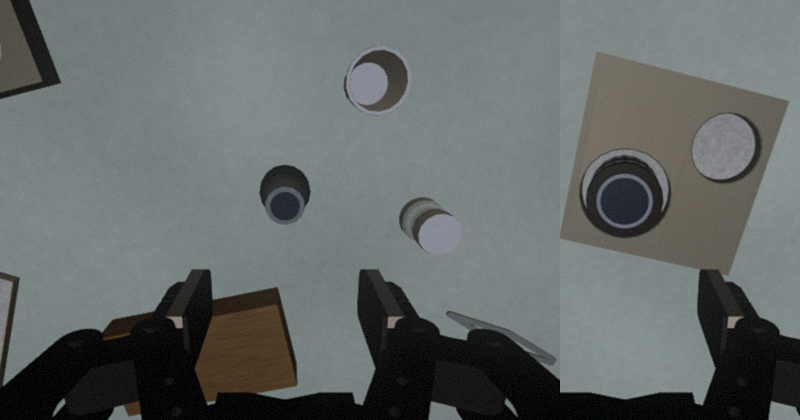

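The wide objective (right, at (625,200)) is seated in the larger recess. The eyepiece's top is centred at (285,205), nothing within finger reach.

```bash
python3 - <<'E'
from h import *
c=cal('ey1'); X=plane(c,(285,205),.06); print(X,tri([(c,(285,205)),(cal('wi1'),(455,174))])); plan(X[0],X[1],.032)
w=cal('sq2'); print('wide top',plane(w,(285,200.5),.052))
E
```

```text
[ 0.66439331 -0.05380192  0.06      ] (array([ 0.66346459, -0.05376796,  0.06355357]), [np.float64(0.00012709969694848383), np.float64(0.00012709969694849638)])
t 25.8 tcp [ 0.6649 -0.0536  0.1848] ya 94.9 tool d [ 0.0003 -0.0003  0.1528] rz 0.0 tilt z [-0.002  0.   ] j6 -0.29
wide top [0.48918763 0.30237911 0.052     ]
```

To row units: 0.05 m is 0.8, 0.04 m is 0.64.

>>> {"name": "nudge_tcp", "arguments": {
  "plan": [
    [[0.06,0.0048,-0.0048,0.64,0,0,0],[0.06,0,0,0.8,0,0,0],[0.06,0,0,0.64,0,0,0],[0.06,0,0,0.368,0,0,0],[0.06,0,0,0,0,0,0],[0.06,0,0,0,0,0,0]]
  ]
}}

```text
clock: 26.52
tool_pos: [0.6658, -0.0541, 0.0339]
orientation: [[-0.996, -0.087, 0.001], [-0.087, 0.996, -0.0], [-0.001, -0.0, -1.0]]
wrist_force: [0.4, -0.5, 0.2]
grip_width: 0.0597
grip_force: 0.0
```

>>> {"name": "nudge_tcp", "arguments": {
  "plan": [
    [[0,0,0,0,0,0,0],[0,0,0,0,0,0,0],[0,0,0,0,0,0,0],[0,0,0,0,0,0,0]]
  ],
  "clamp_n": 30
}}

```text
clock: 27.02
tool_pos: [0.6661, -0.0541, 0.0345]
orientation: [[-0.996, -0.088, 0.003], [-0.088, 0.996, -0.0], [-0.003, -0.001, -1.0]]
wrist_force: [-0.5, 0.4, 6.4]
grip_width: 0.0291
grip_force: 29.6
```

>>> {"name": "nudge_tcp", "arguments": {
  "plan": [
    [[0,0,0,-0.16,0,0,0],[0,0,0,-0.64,0,0,0],[0,0,0,-0.8,0,0,0],[0,0,0,-0.64,0,0,0],[0,0,0,0,0,0,0]]
  ]
}}

```text
clock: 27.65
tool_pos: [0.6672, -0.0544, 0.1776]
orientation: [[-0.996, -0.088, 0.007], [-0.088, 0.996, -0.001], [-0.007, -0.002, -1.0]]
wrist_force: [0.2, -0.1, -2.3]
grip_width: 0.0289
grip_force: 30.0
```

```bash
python3 - <<'E'
from h import *
plan(.5562,.3634,.17)
E
```

```text
t 27.6 tcp [ 0.6672 -0.0544  0.1776] ya 95.1 tool d [0.0738 0.426  0.0062] rz 0.0 tilt z [ 0.007 -0.001] j6 -0.29
```

To row units: 0.0532 m is 0.8512, 0.0092 m is 0.1472.

>>> {"name": "nudge_tcp", "arguments": {
  "plan": [
    [[0,0.1472,0.8512,0,0,0,0],[0,0.1472,0.8512,0,0,0,0],[0,0.1472,0.8512,0,0,0,0],[0,0.1472,0.8512,0,0,0,0],[0,0.1472,0.8512,0,0,0,0],[0,0.1472,0.8512,0,0,0,0],[0,0.1472,0.8512,0,0,0,0],[0,0.1472,0.8512,0,0,0,0]]
  ]
}}

```text
clock: 28.65
tool_pos: [0.5528, 0.3647, 0.1713]
orientation: [[-0.996, -0.088, -0.002], [-0.088, 0.996, -0.001], [0.002, -0.001, -1.0]]
wrist_force: [0.9, 0.1, -1.0]
grip_width: 0.0295
grip_force: 30.0
```

>>> {"name": "nudge_tcp", "arguments": {
  "plan": [
    [[0,0,0,0,0,0,0],[0,0,0,0,0,0,0],[0,0,0,0,0,0,0]]
  ]
}}

```text
clock: 29.02
tool_pos: [0.5544, 0.3621, 0.1723]
orientation: [[-0.996, -0.086, -0.001], [-0.086, 0.996, -0.001], [0.001, -0.001, -1.0]]
wrist_force: [0.6, 0.1, -1.0]
grip_width: 0.0293
grip_force: 30.1
```

```bash
python3 - <<'E'
from h import *
snap('ey2');plan(.5572,.3634,.065)
E
```

```text
t 29.1 tcp [0.5547 0.3621 0.1725] ya 94.9 tool d [-0.0027  0.0012  0.1075] rz 0.0 tilt z [-0.001 -0.   ] j6 0.37
```

View pics/ey2.png

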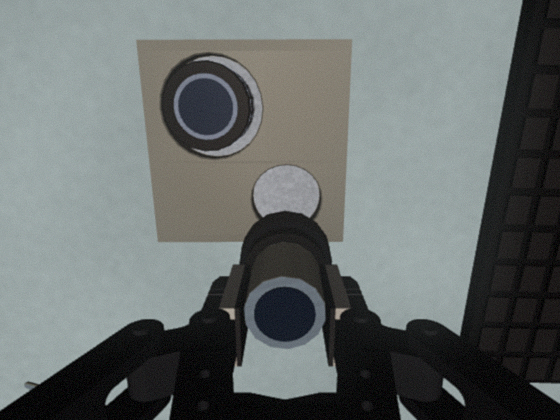

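The eyepiece hangs upright; its eyecup's near rim is at row 211 and spans columns 242–328. The smaller recess is just beyond at (286,195).

To row units: 0.04 m is 0.64, 0.0325 m is 0.52.

```bash
python3 - <<'E'
from h import *
c=cal('ey2'); s=bot.sense(); R=np.array(s['orientation']);tp=s['tool_pos']
for p,z in[((285,211),-.0345),((242,250),-.022),((328,250),-.022)]: print((R.T@(plane(c,p,tp[2]+z)-tp)).round(4))
P=[plane(c,p,.025) for p in[(137,40),(352,40),(343,242),(159,242)]]; print(np.mean(P,0),np.round(P,4))
print(proj(c,[.5563,.3636,.01]),proj(c,[.5563,.3636,.025]))
E
```

```text
[ 0.022  -0.0004  0.0345]
[ 0.0063 -0.0208  0.022 ]
[0.0063 0.02   0.022 ]
[0.5180514  0.32989348 0.025     ] [[0.448  0.2466 0.025 ]
 [0.4349 0.3993 0.025 ]
 [0.5881 0.4131 0.025 ]
 [0.6012 0.2606 0.025 ]]
[287.0047497  195.72080941] [287.11341415 200.19151025]
```

>>> {"name": "nudge_tcp", "arguments": {
  "plan": [
    [[0,-0.0352,0.0192,0.48,0,0,0],[0,0,0,0.64,0,0,0],[0,0,0,0.52,0,0,0],[0,0,0,0,0,0,0],[0,0,0,0,0,0,0]]
  ]
}}

```text
clock: 29.7
tool_pos: [0.5574, 0.3646, 0.0718]
orientation: [[-0.996, -0.087, 0.002], [-0.087, 0.996, 0.001], [-0.002, 0.001, -1.0]]
wrist_force: [0.0, -0.0, -0.8]
grip_width: 0.0295
grip_force: 30.2
```

```bash
python3 -c "
from h import *
plan(.5568,.3634,.0445)"
```

```text
t 29.7 tcp [0.5574 0.3646 0.0718] ya 95.0 tool d [ 0.0008 -0.0011  0.0273] rz 0.0 tilt z [0.002 0.001] j6 0.37
```

To row units: 0.008 m is 0.128, -0.001 m is -0.016.

>>> {"name": "nudge_tcp", "arguments": {
  "plan": [
    [[0,0.016,-0.016,0.064,0,0,0],[0,0,0,0.128,0,0,0],[0,0,0,0.112,0,0,0],[0,0,0,0.064,0,0,0],[0,0,0,0.032,0,0,0],[0,0,0,0,0,0,0],[0,0,0,0,0,0,0]]
  ]
}}

```text
clock: 30.58
tool_pos: [0.5556, 0.3639, 0.0456]
orientation: [[-0.996, -0.088, 0.0], [-0.088, 0.996, 0.0], [-0.0, 0.0, -1.0]]
wrist_force: [-0.2, -0.1, -1.7]
grip_width: 0.0291
grip_force: 30.2
```

No contact yet; a little lower.

To row units: 0.001 m is 0.016.

>>> {"name": "nudge_tcp", "arguments": {
  "plan": [
    [[0,0,0,0.016,0,0,0],[0,0,0,0.016,0,0,0],[0,0,0,0,0,0,0],[0,0,0,0,0,0,0]]
  ]
}}

```text
clock: 31.08
tool_pos: [0.5558, 0.364, 0.0445]
orientation: [[-0.996, -0.088, 0.001], [-0.088, 0.996, 0.001], [-0.001, 0.001, -1.0]]
wrist_force: [-2.0, -0.3, 5.2]
grip_width: 0.0291
grip_force: 30.6
```

To row units: -0.06 m is -0.96, -0.05 m is -0.8.

>>> {"name": "nudge_tcp", "arguments": {
  "plan": [
    [[0.05,0,0,0,0,0,0],[0.05,0,0,0,0,0,0],[0.05,0,0,0,0,0,0],[0.05,0,0,-0.8,0,0,0],[0.05,0,0,-0.96,0,0,0],[0.05,0,0,-0.8,0,0,0],[0.05,0.8,0.32,0,0,0,0],[0.05,0.8,0.32,0,0,0,0]]
  ]
}}

```text
clock: 32.08
tool_pos: [0.4522, 0.3952, 0.2042]
orientation: [[-0.996, -0.086, 0.002], [-0.086, 0.996, 0.002], [-0.002, 0.001, -1.0]]
wrist_force: [-0.4, 0.8, 0.7]
grip_width: 0.0498
grip_force: 0.0
```

>>> {"name": "nudge_tcp", "arguments": {
  "plan": [
    [[0.05,0.8,0,0,0,0,0],[0.05,0,0,0,0,0,0],[0.05,0,0,0,0,0,0]]
  ]
}}

```text
clock: 32.45
tool_pos: [0.4031, 0.3908, 0.2038]
orientation: [[-0.996, -0.088, 0.001], [-0.088, 0.996, 0.001], [-0.002, 0.001, -1.0]]
wrist_force: [-0.0, 0.4, -0.6]
grip_width: 0.0498
grip_force: 0.0
```

```bash
python3 - <<'E'
from h import *
snap('f1','wrist')
snap('f2','top')
a=cv2.imread('pics/f2.png')[130:270,100:460]; b=cv2.imread('pics/f1.png')[:,:]
a=cv2.resize(a,None,fx=1.9,fy=1.9,interpolation=3); b=cv2.resize(b,None,fx=.75,fy=.75)
o=np.zeros((266+315,690,3),np.uint8); o[:266,:684]=a; o[266:266+315,:420]=b[:315]; cv2.imwrite('pics/m4.png',cv2.convertScaleAbs(o,alpha=1.5))
E
```

```text
(no output)
```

View pics/m4.png

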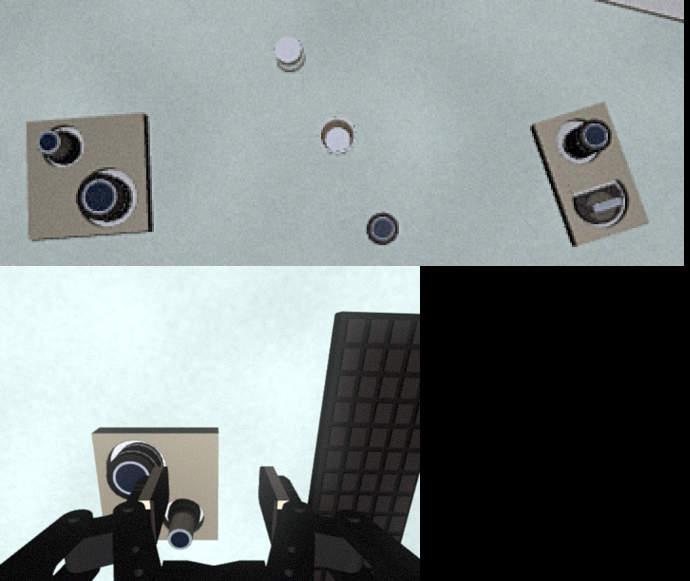

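All four parts stand in their recesses: eyepiece (60,145), wide (103,198), tall (588,138) and polariser (603,203). The jar, cup and short objective are unmoved.

```bash
python3 -c "
from workcell import bot, imaging, sign_off
print(sign_off())"
```

```text
the job is handed in; nothing more can be done
None
```

Job handed in at about 32.5 s: the final pictures show all four parts in their recesses and the spare objective, jar and cup not visibly moved; the sign-off gave no verdict.

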